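# Bring the red-lidded jar round on the spice carousel

## Robot

A 7-joint arm with a two-finger parallel gripper is mounted at the origin on a cart in front of the work surface, level with it; the furniture and walls round the work are solid. World frame = base frame: x ahead of the robot, y to its left, z up, the work surface at z = 0. Lengths are in m, angles in rad, forces in N, time in s.
With the tool pointing down it reaches from about 0.4 to 0.85 m from the base axis. Payload 10.4 kg.
Tool frame: the origin (TCP) lies on the centre line of the jaws, within the pads' length; the fingertips stand 22 mm ahead of it and the grasp point (between the pads) lies 3 mm ahead of it; x points along the fingers, y is the direction in which the jaws open and shut, and the axes are right-handed (so a half turn about x gives the same grasp; the last joint's range is limited). The gripper opens to 87 mm and grips with 3 to 60 N. Pads are 19 mm wide; open, the fingers measure 117 mm over their backs; the gripper's body (75 mm by 190 mm) begins 51 mm behind the grasp point.
Start: joints at [1.301, 0.332, -0.065, 1.46, 0.022, 1.35, -0.088], TCP at [0.153, -0.606, 0.245] pointing down, gripper open.
Joint ranges: [-2.6, 2.6], [-0.5, 2.12], [-1.47, 1.34], [0.16, 2.42], [-1.27, 4.41], [0.06, 2.06], [-2.6, 2.6]. Speed limits (rad/s): [2.22, 2.22, 2.79, 2.79, 3.14, 3.14, 3.14].

## Interface

Orientations are given as a unit quaternion [x, y, z, w].
In Python, from bench import * gives the robot as it stands.
- The arm moves only by the tool arm_command, never from a script. Its argument "targets" is one flat list of numbers, 7 for each row, row after row: the turn, a rotation vector about the tool's x, y, z in units of 45 degrees (1.0 is 45 degrees), then the shift along the tool's x, y, z in units of 25 mm (1.0 is 25 mm), then the opening, from 0 (shut) to 1 (fully open). In form: [wx, wy, wz, tx, ty, tz, fingers, wx, wy, wz, tx, ty, tz, fingers, ...]. A call has 1 to 12 rows; each row shifts and turns the pose as measured when the row begins, along the tool's axes as they then stand; what a row does not reach is not made up. A row lasts 1/12 s, in which the tool goes at most 41.7 mm and 7.16 degrees, less where a joint would pass 70% of its speed; a pose out of reach is approached as far as the arm can. A call with a number of a shift or a turn outside -1 to 1 is refused whole. A call with a gripper value outside its range is refused whole. The fingers move at their own pace and stop on an object; "newtons" is the grip in N (left out, the last holds). Time passes only in rows, so rows that do not move let the fingers close. It gives the time, the measured TCP pose, the force and the opening at its end, in the units of the state.
- read_state(): the state, without advancing time (a new reading comes with each control period).
- camera(name): name is "side" or "top"; returns the picture (420x560x3 uint8, red, green, blue); there is no depth.
- calibration(name): a dict with "camera_matrix" (3x3 intrinsics, pixels), "R" (3x3) and "t" (3): a world point X has camera coordinates R X + t. Camera axes: x right, y down, z forward; pixel columns grow to the right and rows downward; lengths in m; the calibration is good to about 2 mm. A picture is of the moment at which its call begins. calibration takes no time and is no camera call.
- close_job(): hands the job in, once; it reports no verdict.
The state is a dict: "time": time; "joint_positions": joint angles; "joint_vel": joint speeds; "joint_torque": joint torques, N m; "ee_pos": TCP position; "eef_rot": TCP orientation; "ft_force": force on the tool from outside, world axes, zero at the start; "torque": the same for the moment, N m; "width": finger opening in m.
Only numpy, scipy, OpenCV 4.12 (cv2) and the standard library are available. Lean on these libraries where they do the work, as an engineer would, in place of code of your own. Each camera call takes 0.05 s, during which the arm holds its last target.

## Task

Turn the spice carousel by gently pushing on one of its wire arms with a fingertip, either way round, until the jar with the red lid stands squarely in front, in line with the red stud on the carousel's foot, and leave it there at rest. Do not grip the arms, do not touch or lift the jars that ride on it, keep them all upright on it, and leave the things round about where they are.

Things in the scene. Friction and masses are not known exactly. Their poses are not given: they have to be found in the camera images.
- carousel_base: fixed black foot of the carousel, a disc 200 mm across and 12 mm high; origin on the turning axis at the worktop, z up. A steel tongue leads out along its own -x to the red stud
- red_stud (a point): top of the red stud, 20 mm across, 147 mm from the turning axis, 20 mm above the worktop, just outside the turning tray; it marks the front and does not turn
- wire_cross: wire cross fixed upright on the carousel's turning tray; origin on the turning axis at worktop height, z up. Four level wire arms, 8 mm thick, lead out from the hub along its own +x, +y, -x, -y, their middle line 180 mm above the worktop, straight to 102 mm from the axis, then bent down to the tray at 112 mm. Thin rails below at 75 mm height. Ball on the hub, top at 196 mm
- turntable (a joint): turn of the round wooden tray (240 mm across, top 30 mm above the worktop) from its start, rad, growing anticlockwise seen from above. Turns either way by more than a full turn with a slight drag of 0.12 N m at rest (1.3 N near an arm's end) more when turned fast, and stops where it is left
- spoke_1 (a point): point on the middle line of the arm along the cross's own +x, 95 mm from the axis and 180 mm above the worktop: a good place to push sideways. The arm is 8 mm thick; the space below it is open down to the jars, whose tops are at most 136 mm above the worktop
- spoke_2 (a point): point on the middle line of the arm along the cross's own +y, 95 mm from the axis and 180 mm above the worktop: a good place to push sideways. The arm is 8 mm thick; the space below it is open down to the jars, whose tops are at most 136 mm above the worktop
- spoke_3 (a point): point on the middle line of the arm along the cross's own -x, 95 mm from the axis and 180 mm above the worktop: a good place to push sideways. The arm is 8 mm thick; the space below it is open down to the jars, whose tops are at most 136 mm above the worktop
- spoke_4 (a point): point on the middle line of the arm along the cross's own -y, 95 mm from the axis and 180 mm above the worktop: a good place to push sideways. The arm is 8 mm thick; the space below it is open down to the jars, whose tops are at most 136 mm above the worktop
- orange_spice_jar: glass spice jar with a green cap and an orange and green label, 46 mm across, 106 mm tall; stands loose in one of the four bays of the carousel, its middle about 75 mm from the turning axis. Origin at the centre of its underside, z up. Not to be touched
- brown_spice_jar: glass spice jar with a green cap and brown contents, 46 mm across, 106 mm tall; stands loose in one of the four bays of the carousel, its middle about 75 mm from the turning axis. Origin at the centre of its underside, z up. Not to be touched
- red_spice_jar: glass spice jar with a green cap and a red and cream label, 46 mm across, 106 mm tall; stands loose in one of the four bays of the carousel, its middle about 75 mm from the turning axis. Origin at the centre of its underside, z up. Not to be touched
- red_lid_jar: the jar to be brought to the front: wider glass jar with a red lid, the only red lid on the carousel, 65 mm across, 100 mm tall; stands loose in one of the four bays of the carousel, its middle about 75 mm from the turning axis. Origin at the centre of its underside, z up. Not to be touched
- minute_timer: bystander: round green and cream kitchen timer, 62 mm across, 50 mm high; origin at the centre of its underside
- mug_2: bystander: green mug, 81 x 117 x 94 mm high; origin at the centre of its underside
- tape_1: bystander: roll of tan tape lying flat, 96 mm across, 48 mm high; origin at the centre of its underside

How it is judged:
On the way:
1. a finger pushes on the arms of the carousel (contact force between the fingers and wire_cross above 0.2 N), for 0.02 s.
At the end, for the whole second after the job is handed in: the jar with the red lid stands on the carousel on the side of the red stud, its middle within 13 mm sideways of the line from the axis to the stud; the carousel is at rest, and all four jars on it stand upright on its tray (y of red_lid_jar in the frame of carousel_base between -0.013 and 0.013 m and x of red_lid_jar in the frame of carousel_base below -0.05 m and horizontal distance between red_lid_jar and wire_cross below 0.1 m and angular speed of wire_cross below 0.05 rad/s and linear speed of red_lid_jar below 0.02 m/s and angle between each of orange_spice_jar, brown_spice_jar, red_spice_jar, red_lid_jar's own z axis and vertical below 0.15 rad and height (world z) of orange_spice_jar between 0.024 and 0.04 m and horizontal distance between each of orange_spice_jar, brown_spice_jar, red_spice_jar, red_lid_jar and wire_cross below 0.105 m and height (world z) of brown_spice_jar between 0.024 and 0.04 m and height (world z) of red_spice_jar between 0.024 and 0.04 m and height (world z) of red_lid_jar between 0.024 and 0.04 m); the robot touches nothing.
It fails at once if the robot touches a jar on the carousel (over 2 N) (contact force between any of the fingers, the arm and orange_spice_jar above 2 N or contact force between any of the fingers, the arm and brown_spice_jar above 2 N or contact force between any of the fingers, the arm and red_spice_jar above 2 N or contact force between any of the fingers, the arm and red_lid_jar above 2 N).
It fails at once if a jar is lifted off the carousel's tray or falls from it (height (world z) of any of orange_spice_jar, brown_spice_jar, red_spice_jar, red_lid_jar above 0.045 m or height (world z) of any of orange_spice_jar, brown_spice_jar, red_spice_jar, red_lid_jar below 0.022 m).
It fails at once if a jar tips by more than 0.25 rad (angle between any of orange_spice_jar, brown_spice_jar, red_spice_jar, red_lid_jar's own z axis and vertical above 0.25 rad).
It fails at once if the arms of the carousel are gripped or forced (over 15 N) (contact force between the fingers and wire_cross above 15 N).
It fails at once if the timer, the mug or the tape is pushed aside by more than 20 mm (distance of any of minute_timer, mug_2, tape_1 from where it was at the start of the episode above 0.02 m).
It also fails if it takes over 48 s, if anything falls off the work surface, if the arm or the gripper's body presses on something with over 40 N, if the wrist force passes 120 N, or if a joint passes its speed limit or range.

## Working session

There is one attempt and no reset: what is moved stays moved. The work goes in short steps, Python scripts to look and compute and a tool call to move; the robot and the scene stay as the last step left them, time stands still between calls to the robot, and variables do not carry over. Pictures are saved under pics/ and viewed, and the job is handed in when it is done.

Besides the shell and the picture viewer there is one more tool, called after "Call:" by a JSON object that holds its "method" and its "body", one argument or row to a line. arm_command: Moves the arm, as the interface text tells. Shifts and turns lie within -1 to 1; 1 stands for 25 mm of shift or 45 degrees of turn. Its arguments: {"type":"object","properties":{"targets":{"type":"array","items":{"type":"number","minimum":-1,"maximum":1}},"newtons":{"type":"number"}},"required":["targets"]}

```bash
mkdir -p pics; ls
python3 - <<'E'
from bench import *
import cv2
for n in("top","side"):
    cv2.imwrite(f"pics/{n}0.png",camera(n)[:,:,::-1]); c=calibration(n); print(n,c)
print(read_state())
E
```

```text
pics
top {'camera_matrix': array([[433.48129313,   0.        , 281.01997498],
       [  0.        , 433.48129313, 207.5999289 ],
       [  0.        ,   0.        ,   1.        ]]), 'R': array([[ 0.01585599, -0.99986775, -0.00361502],
       [-0.99681754, -0.01552492, -0.07819057],
       [ 0.07812411,  0.00484331, -0.99693188]]), 't': array([0.01316792, 0.52527651, 1.25841044])}
side {'camera_matrix': array([[492.42927053,   0.        , 281.29038434],
       [  0.        , 492.42927053, 208.23987066],
       [  0.        ,   0.        ,   1.        ]]), 'R': array([[-0.05041444, -0.99855874,  0.01840721],
       [-0.63997626,  0.01815015, -0.76818029],
       [ 0.76673905, -0.05050755, -0.63996891]]), 't': array([0.03318427, 0.44201454, 1.30308792])}
{'time': 0.1, 'joint_positions': array([ 1.3013882 ,  0.33279747, -0.06468586,  1.46089602,  0.02161405,
        1.34992041, -0.08849732]), 'joint_vel': array([-5.82288272e-04, -7.29544465e-05,  8.26443225e-04, -1.89306485e-03,
       -5.99831285e-04, -5.34438121e-04, -7.95161739e-05]), 'joint_torque': array([ 1.52258013e-03, -6.24548435e+01,  2.44270416e-02, -3.90717030e+01,
       -6.15483709e-02,  3.65478289e-02,  1.47969308e-05]), 'ee_pos': array([ 0.15259378, -0.60573295,  0.24382198]), 'eef_rot': array([-0.70164285, -0.08750356,  0.70181476, -0.08658221]), 'ft_force': array([-0.34965408, -0.10234086,  0.25058835]), 'torque': array([ 0.03008755,  0.02685304, -0.02561635]), 'width': 0.08705114219716097}
```

View pics/top0.png

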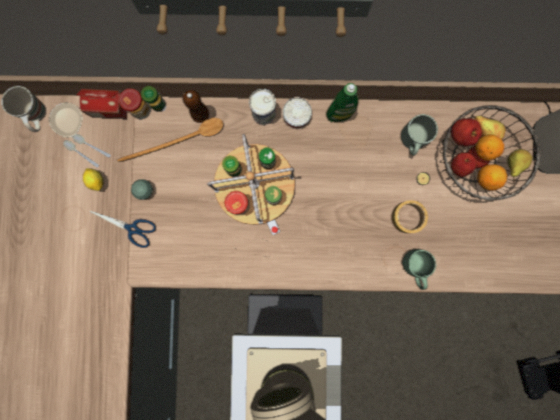

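View pics/side0.png

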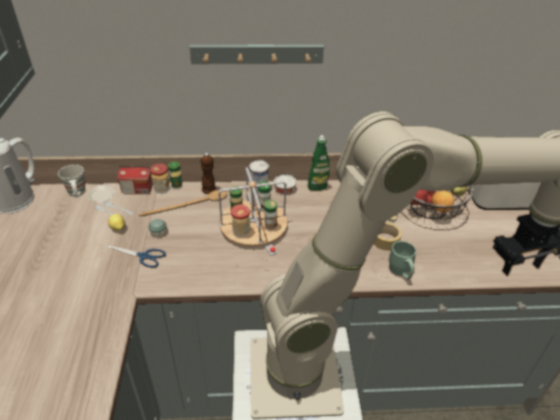

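The top view shows the carousel hub at about (254,180), the red lid at (236,203) and the red stud at (274,228). The gripper is far off at lower right. Next I'll measure these.

```bash
cat > h.py <<'E'
import numpy as np, cv2
from bench import *
def ray(n,uv,z):
    c=calibration(n);K,R,t=c["camera_matrix"],c["R"],c["t"]
    d=R.T@np.linalg.solve(K,[uv[0],uv[1],1]);o=-R.T@t
    return (o+d*(z-o[2])/d[2])[:3]
def proj(n,X):
    c=calibration(n);p=c["camera_matrix"]@(c["R"]@np.array(X)+c["t"]);return p[:2]/p[2]
def reds(im,box):
    x0,y0,x1,y1=box;h=cv2.cvtColor(im[y0:y1,x0:x1],cv2.COLOR_RGB2HSV)
    m=(((h[:,:,0]<6)|(h[:,:,0]>172))&(h[:,:,1]>150)&(h[:,:,2]>90)).astype(np.uint8)
    n,l,s,c=cv2.connectedComponentsWithStats(m)
    return [(s[i,4],s[i,2:4].tolist(),(c[i]+[x0,y0]).round(2).tolist()) for i in range(1,n) if s[i,4]>8]
E
python3 - <<'E'
from h import *
im=cv2.imread("pics/top0.png")[:,:,::-1]
for a,b,c in reds(im,(200,130,310,245)): print(a,b,c,ray("top",c,.02 if c[1]>218 else .13).round(4))
h=cv2.cvtColor(np.ascontiguousarray(im[130:245,195:315]),cv2.COLOR_RGB2HSV)
# tray colour ellipse
m=((h[:,:,0]>12)&(h[:,:,0]<24)&(h[:,:,1]>110)&(h[:,:,2]>150)).astype(np.uint8)*255
cs,_=cv2.findContours(m,cv2.RETR_EXTERNAL,cv2.CHAIN_APPROX_NONE)
P=np.vstack([c for c in cs if len(c)>5]);hull=cv2.convexHull(P)[:,0]+[195,130]
e=cv2.minEnclosingCircle(hull.astype(np.float32));print(e,ray("top",e[0],.03))
im2=cv2.imread("pics/top0.png")[125:245,195:315];cv2.imwrite("pics/crop0.png",cv2.resize(im2,(600,600),interpolation=cv2.INTER_CUBIC))
s=cv2.imread("pics/side0.png");cv2.imwrite("pics/scrop0.png",cv2.resize(s[160:270,190:320],(780,660)[:2] and (700,592),interpolation=cv2.INTER_CUBIC))
for a,b,c in reds(s[:,:,::-1],(215,190,300,262)): print('side',a,b,c,ray("side",c,.02).round(4))
E
```

```text
302 [23, 22] [236.38, 202.26] [0.529  0.1417 0.13  ]
15 [4, 4] [274.6, 229.4] [0.4605 0.0393 0.02  ]
((240.0, 170.0), 59.548397064208984) [0.63362359 0.14412775 0.03      ]
side 18 [15, 3] [240.72, 216.33] [0.6256 0.1474 0.02  ]
side 9 [4, 3] [272.33, 249.11] [0.4555 0.0404 0.02  ]
```

View pics/crop0.png

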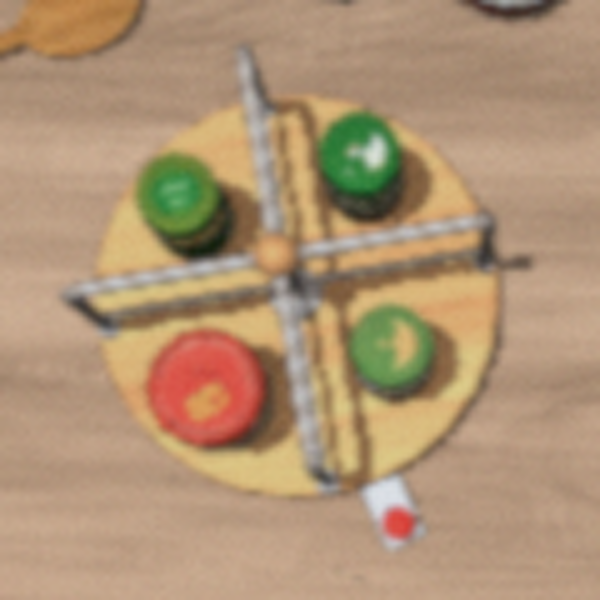

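View pics/scrop0.png

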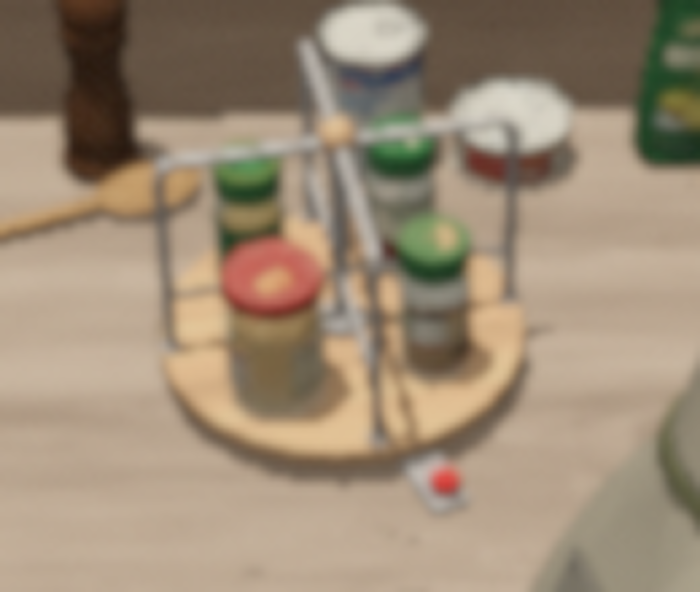

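Run:
```python
from h import *
f=lambda u,v:(195+u/5-.4,125+v/5-.4)
P=lambda u,v,z:ray("top",f(u,v),z)[:2]
t=P(299,295,.03);b=P(275,253,.186);print("tray",t,"ball",b)
A={k:P(*v,.18) for k,v in dict(L=(72,294),R=(488,217),F=(245,52),N=(323,474)).items()}
side=lambda u,v,z:ray("side",(190+u*130/700-.4,160+v*110/592-.4),z)[:2]
print("side ball",side(338,130,.186))
ax=(t+b)/2
for k,p in A.items():
    d=p-ax;print(k,p.round(4),np.linalg.norm(d).round(4),np.degrees(np.arctan2(d[1],d[0])).round(1))
for n,p in dict(red=P(206,388,.13),stud=P(398,522,.02),g1=P(180,193,.136),g2=P(361,151,.136),g3=P(391,343,.136)).items():
    d=p-ax;print(n,p.round(4),np.linalg.norm(d).round(4),np.degrees(np.arctan2(d[1],d[0])).round(1))
```

```text
tray [0.59386813 0.1008103 ] ball [0.59473346 0.10311599]
side ball [0.59751084 0.10276914]
L [0.5726 0.2085] 0.1087 101.5
R [ 0.6162 -0.0068] 0.1109 -78.6
F [0.7015 0.1216] 0.109 10.4
N [0.4811 0.0764] 0.116 -167.3
red [0.5292 0.1432] 0.0771 147.6
stud [0.4616 0.0405] 0.1462 -155.1
g1 [0.6344 0.1592] 0.0699 55.0
g2 [0.6589 0.0617] 0.0761 -32.0
g3 [0.5545 0.0436] 0.0707 -124.3
```

```bash
cat >> h.py <<'E'
from scipy.spatial.transform import Rotation as Ro
def plan(target):
    s=read_state();R=Ro.from_quat(s["eef_rot"]).as_matrix()
    d=np.array(target)-s["ee_pos"]
    print("t",s["time"].__round__(2),"pos",s["ee_pos"].round(4),"F",s["ft_force"].round(2),"axes",R.round(3).tolist(),"shift units",(R.T@d/.025).round(2))
E
python3 -c "
from h import *
plan([.565,.008,.245])"
```

```text
t 0.1 pos [ 0.1526 -0.6057  0.2438] F [-0.35 -0.1   0.25] axes [[-0.0, 0.244, -0.97], [0.001, -0.97, -0.244], [-1.0, -0.001, 0.0]] shift units [-2.000e-02 -1.977e+01 -2.199e+01]
```

Call:
{"method": "arm_command", "body": {
  "targets": [0,0,0,0,-0.8,-0.9,0,0,0,0,0,-0.8,-0.9,0,0,0,0,0,-0.8,-0.9,0,0,0,0,0,-0.8,-0.9,0,0,0,0,0,-0.8,-0.9,0,0,0,0,0,-0.8,-0.9,0,0,0,0,0,-0.8,-0.9,0,0,0,0,0,-0.8,-0.9,0,0,0,0,0,-0.8,-0.9,0,0,0,0,0,-0.8,-0.9,0,0,0,0,0,-0.8,-0.9,0,0,0,0,0,-0.8,-0.9,0]
}}

```text
time: 1.1
ee_pos: [0.3572, -0.2972, 0.2381]
eef_rot: [-0.7, -0.085, 0.705, -0.08]
ft_force: [0.9, -0.2, 0.8]
width: 0.015
```

```bash
python3 -c "
from h import *
plan([.565,.008,.245])"
```

```text
t 1.1 pos [ 0.3572 -0.2972  0.2381] F [ 0.94 -0.19  0.79] axes [[-0.008, 0.232, -0.973], [0.006, -0.973, -0.232], [-1.0, -0.008, 0.007]] shift units [ -0.27  -9.95 -10.92]
```

Call:
{"method": "arm_command", "body": {
  "targets": [0,0,0,-0.05,-0.85,-0.9,0,0,0,0,-0.05,-0.85,-0.9,0,0,0,0,-0.05,-0.85,-0.9,0,0,0,0,-0.05,-0.85,-0.9,0,0,0,0,-0.05,-0.85,-0.9,0,0,0,0,-0.05,-0.85,-0.9,0,0,0,0,-0.05,-0.85,-0.9,0,0,0,0,-0.05,-0.85,-0.9,0,0,0,0,-0.05,-0.85,-0.9,0,0,0,0,-0.05,-0.85,-0.9,0,0,0,0,-0.05,-0.7,-0.8,0,0,0,0,0,0,0,0]
}}

```text
time: 2.1
ee_pos: [0.5484, 0.0053, 0.2501]
eef_rot: [-0.698, -0.088, 0.706, -0.081]
ft_force: [-0.6, 0.3, 0.0]
width: 0.0006
```

```bash
python3 -c "
from h import *
plan([.568,.012,.19])
cv2.imwrite('pics/top1.png',cv2.resize(camera('top')[100:270,150:400,::-1],(750,510)))
cv2.imwrite('pics/side1.png',camera('side')[:,:,::-1])"
```

```text
t 2.1 pos [0.5484 0.0053 0.2501] F [-0.57  0.27  0.02] axes [[-0.012, 0.237, -0.972], [0.009, -0.972, -0.237], [-1.0, -0.011, 0.009]] shift units [ 2.4  -0.05 -0.85]
```

View pics/top1.png

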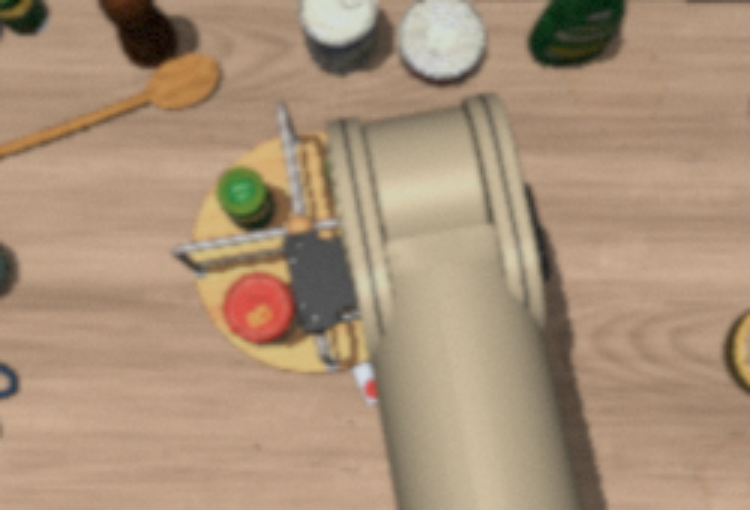

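View pics/side1.png

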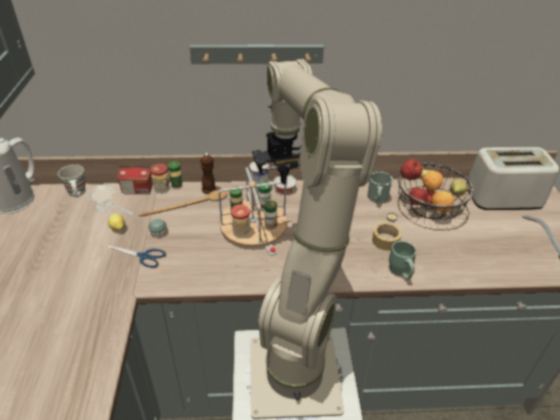

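Call:
{"method": "arm_command", "body": {
  "targets": [0,0,0,0.5,0,-0.1,0,0,0,0,0.5,0,-0.1,0,0,0,0,0.5,0,-0.1,0,0,0,0,0.5,0,-0.1,0,0,0,0,0.4,0,-0.1,0,0,0,0,0,0,0,0]
}}

```text
time: 2.7
ee_pos: [0.5569, -0.0015, 0.1815]
eef_rot: [-0.697, -0.082, 0.708, -0.079]
ft_force: [-0.5, 0.1, -0.4]
width: 0.0007
```

```bash
python3 -c "
from h import *
plan([.595,.02,.188])
cv2.imwrite('pics/side2.png',cv2.resize(camera('side')[160:270,190:320,::-1],(700,592),interpolation=cv2.INTER_CUBIC))"
```

```text
t 2.7 pos [ 0.5569 -0.0015  0.1815] F [-0.48  0.08 -0.38] axes [[-0.016, 0.226, -0.974], [0.004, -0.974, -0.226], [-1.0, -0.007, 0.015]] shift units [-0.28 -0.49 -1.68]
```

View pics/side2.png

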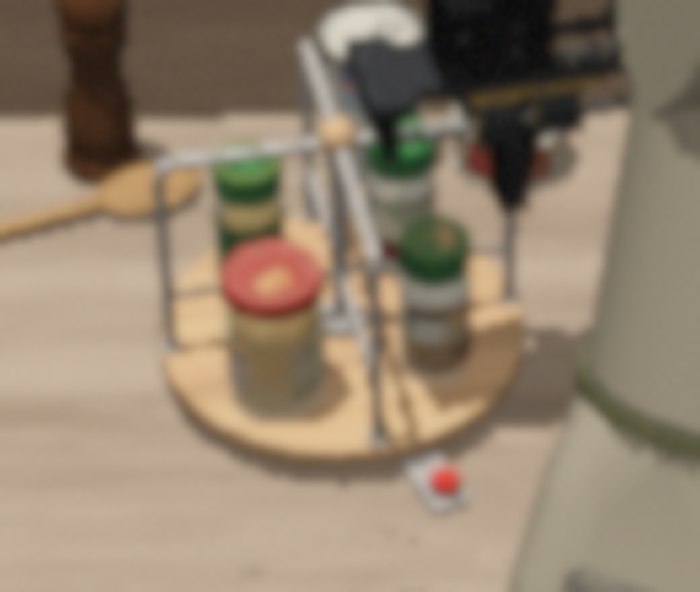

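```bash
python3 -c "
from h import *
for X in ([.5569,-.0015,.16],[.5569,-.0015,.1815],[.5569,-.0015,.232],[.535,.09,.232],[.595,.102,.186],[.616,-.007,.18]):
    p=proj('side',X); print(X,p,(p[0]-190)*700/130,(p[1]-160)*592/110)
cv2.imwrite('pics/side3.png',cv2.resize(camera('side')[90:240,200:350,::-1],(600,600),interpolation=cv2.INTER_CUBIC))"
```

```text
[0.5569, -0.0015, 0.16] [284.17987755 196.94857491] 507.1224175509709 198.8505122626249
[0.5569, -0.0015, 0.1815] [284.3252542  191.81336474] 507.905214929918 171.21374476037857
[0.5569, -0.0015, 0.232] [284.6766679 179.4002082] 509.7974425246842 104.40839320409837
[0.535, 0.09, 0.232] [256.23542948 183.9518962 ] 356.65231257374336 128.90475046643905
[0.595, 0.102, 0.186] [252.60748796 184.20688161] 337.1172428866536 130.27703560009454
[0.616, -0.007, 0.18] [284.97707843 181.36988212] 511.41503770598143 115.00882012194762
```

View pics/side3.png

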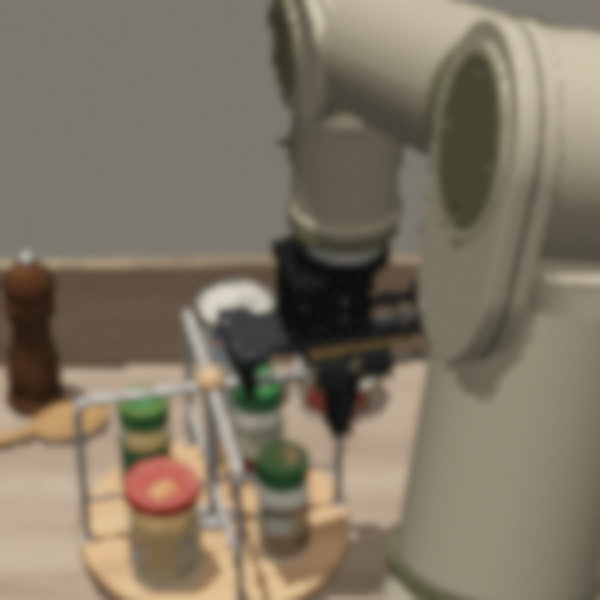

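Call:
{"method": "arm_command", "body": {
  "targets": [0,0,0,-0.15,-0.2,-0.2,0,0,0,0,-0.1,-0.2,-0.25,0,0,0,0,-0.05,-0.2,-0.25,0,0,0,0,0,0,-0.25,0,0,0,0,0,0,0,0]
}}

```text
time: 3.22
ee_pos: [0.5808, 0.0216, 0.1949]
eef_rot: [-0.699, -0.082, 0.706, -0.079]
ft_force: [-0.8, 0.0, -0.2]
width: 0.0005
```

```bash
python3 -c "
from h import *
plan([.61,.024,.188])"
```

```text
t 3.22 pos [0.5808 0.0216 0.1949] F [-0.85  0.01 -0.16] axes [[-0.009, 0.226, -0.974], [0.004, -0.974, -0.226], [-1.0, -0.006, 0.008]] shift units [ 0.27  0.17 -1.16]
```

Call:
{"method": "arm_command", "body": {
  "targets": [0,0,0,0.2,0,-0.2,0,0,0,0,0.1,0,-0.2,0,0,0,0,0,0,-0.2,0,0,0,0,0,0,-0.2,0,0,0,0,0,0,-0.2,0,0,0,0,0,0,-0.2,0,0,0,0,0,-0.05,-0.2,0,0,0,0,0,-0.05,-0.2,0,0,0,0,0,0,0,0]
}}

```text
time: 3.97
ee_pos: [0.6222, 0.0341, 0.1855]
eef_rot: [-0.698, -0.082, 0.707, -0.079]
ft_force: [0.3, -0.4, -0.4]
width: 0.0005
```

```bash
cat >> h.py <<'E'
def look(name):
    im=camera('top');cv2.imwrite(f'pics/{name}.png',cv2.resize(im[125:245,195:315,::-1],(600,600),interpolation=cv2.INTER_CUBIC))
    ax=np.array([.5945,.102])
    for a,b,c in reds(im,(200,130,310,245)):
        z=.02 if a<40 else .13
        p=ray("top",c,z)[:2]-ax;print(a,b,c,"r",np.linalg.norm(p).round(4),"ang",(np.degrees(np.arctan2(p[1],p[0]))%360).round(1))
E
python3 -c "
from h import *
plan([.655,.054,.188]);look('p1')"
```

```text
t 3.97 pos [0.6222 0.0341 0.1855] F [ 0.26 -0.42 -0.38] axes [[-0.013, 0.226, -0.974], [0.003, -0.974, -0.226], [-1.0, -0.006, 0.012]] shift units [-0.12 -0.48 -1.46]
303 [23, 23] [247.26, 206.63] r 0.0775 ang 172.6
17 [5, 5] [274.71, 229.24] r 0.1477 ang 205.3
```

View pics/p1.png

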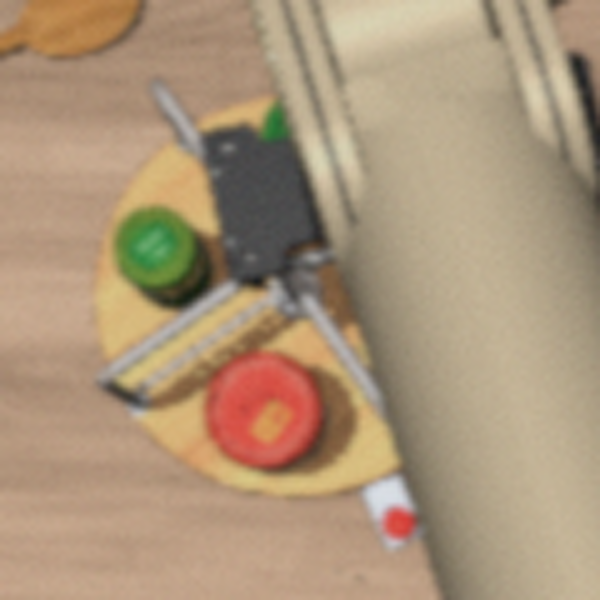

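The carousel turned 25°, with the red lid now at 172.6° against the stud at 205.3°. I'll keep pushing along the arc.

Call:
{"method": "arm_command", "body": {
  "targets": [0,0,0,-0.05,-0.05,-0.2,0,0,0,0,0,-0.05,-0.2,0,0,0,0,0,-0.1,-0.2,0,0,0,0,0,-0.1,-0.2,0,0,0,0,0,-0.1,-0.15,0,0,0,0,0,0,0,0]
}}

```text
time: 4.52
ee_pos: [0.6437, 0.0496, 0.1857]
eef_rot: [-0.697, -0.082, 0.708, -0.079]
ft_force: [-0.0, 0.3, -0.2]
width: 0.0004
```

```bash
python3 -c "
from h import *
plan([.655,.054,.188]);look('p2')"
```

```text
t 4.52 pos [0.6437 0.0496 0.1857] F [-0.04  0.25 -0.25] axes [[-0.016, 0.226, -0.974], [0.002, -0.974, -0.226], [-1.0, -0.005, 0.015]] shift units [-0.1  -0.07 -0.48]
284 [23, 22] [256.74, 206.66] r 0.0781 ang 191.5
17 [4, 5] [274.59, 229.12] r 0.1472 ang 205.2
```

View pics/p2.png

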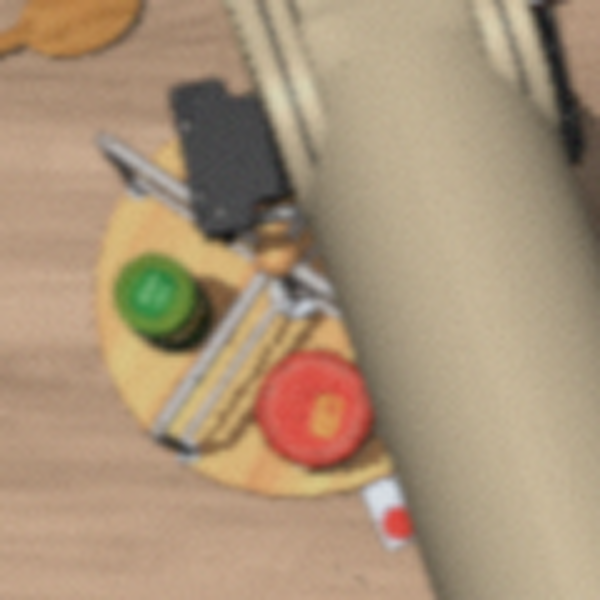

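Call:
{"method": "arm_command", "body": {
  "targets": [0,0,0,0,-0.1,-0.15,0,0,0,0,0,-0.1,-0.15,0,0,0,0,0,-0.1,-0.1,0,0,0,0,0,-0.1,-0.1,0,0,0,0,0,0,0,0]
}}

```text
time: 4.98
ee_pos: [0.6543, 0.062, 0.1856]
eef_rot: [-0.697, -0.081, 0.708, -0.079]
ft_force: [-0.4, -0.1, 0.3]
width: 0.0005
```

```bash
python3 -c "
from h import *
plan([.655,.054,.188]);look('p3')"
```

```text
t 4.98 pos [0.6543 0.062  0.1856] F [-0.39 -0.15  0.32] axes [[-0.016, 0.225, -0.974], [0.0, -0.974, -0.225], [-1.0, -0.004, 0.016]] shift units [-0.1   0.32  0.04]
185 [16, 23] [259.23, 206.22] r 0.0785 ang 196.5
```

View pics/p3.png

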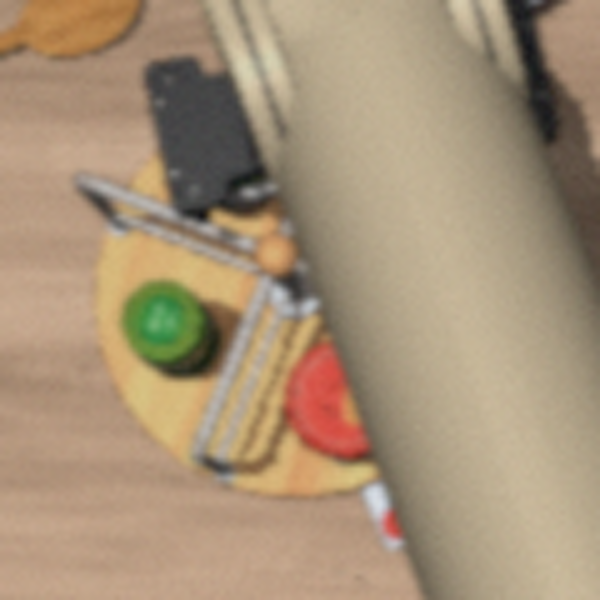

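```bash
python3 -c "
from h import *
for q in ((203,455),(85,180),(165,310)):
    z=.18 if q[0]!=165 else .136
    p=ray('top',(195+q[0]/5-.4,125+q[1]/5-.4),z)[:2]-[.5945,.102];print(np.linalg.norm(p),np.degrees(np.arctan2(p[1],p[0]))%360)
im=camera('side');print([(a,b,c,ray('side',c,.13)) for a,b,c in reds(im,(215,190,300,262))])
cv2.imwrite('pics/side4.png',cv2.resize(im[160:270,190:320,::-1],(700,592),interpolation=cv2.INTER_CUBIC))"
```

```text
0.11069994451122903 160.76432920008656
0.10832188040885554 69.45931063630742
0.06808468787592818 110.65958070741272
[(np.int32(23), [14, 3], [261.91, 217.04], array([0.49221842, 0.07358631, 0.13      ])), (np.int32(9), [4, 3], [272.33, 249.11], array([0.34381818, 0.04526183, 0.13      ]))]
```

View pics/side4.png

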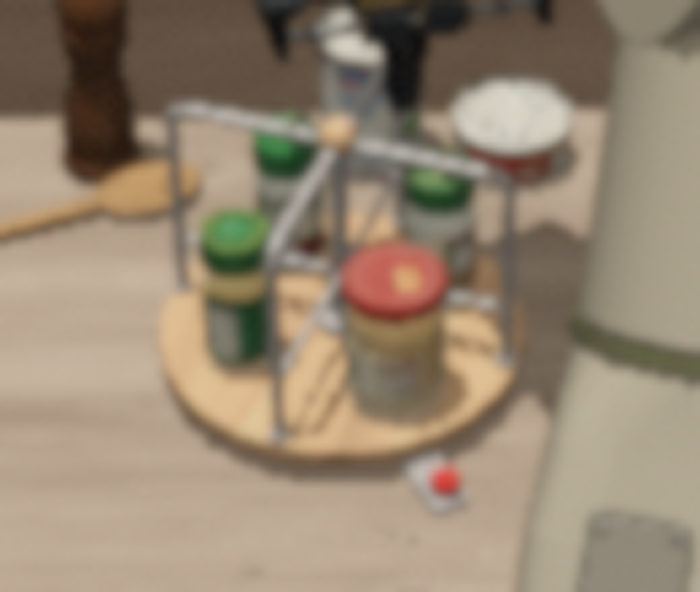

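Call:
{"method": "arm_command", "body": {
  "targets": [0,0,0,0,0.2,0.2,0,0,0,0,0,0.2,0.2,0,0,0,0,-0.5,0.1,0.1,0,0,0,0,-0.8,0,0,0,0,0,0,-0.8,0,0,0,0,0,0,-0.8,0,0,0,0,0,0,0.8,0,0,0,0,0,0,0.9,0.2,0,0,0,0,0,0.9,0.3,0,0,0,0,0,0.9,0.3,0,0,0,0,0,0.9,0.3,0,0,0,0,0,0.9,0.3,0]
}}

```text
$.targets: bad value
```

Call:
{"method": "arm_command", "body": {
  "targets": [0,0,0,0,0.9,0.3,0,0,0,0,0,0.9,0.3,0,0,0,0,0,0.9,0.3,0,0,0,0,0,0.9,0.3,0,0,0,0,0,0,0,0,0,0,0,0,0,0,0]
}}

```text
time: 5.58
ee_pos: [0.6464, -0.0342, 0.1869]
eef_rot: [-0.699, -0.083, 0.706, -0.08]
ft_force: [-0.2, 0.3, 0.7]
width: 0.0006
```

```bash
python3 -c "
from h import *
plan([.655,.054,.188]);look('p4')
cv2.imwrite('pics/side5.png',camera('side')[:,:,::-1])
for z,u in ((.13,1),):pass
im=camera('top');R=reds(im,(200,130,310,245))
l=max(R,key=lambda r:r[0]);s=min(R,key=lambda r:r[0])
P=ray('top',l[2],.13)[:2];S=ray('top',s[2],.02)[:2]
for ax in ([.5945,.102],[.5939,.1008],[.5975,.1028]):
    d=(S-ax);d/=np.linalg.norm(d);v=P-ax;print('along',v@d,'off',d[0]*v[1]-d[1]*v[0])"
```

```text
t 5.58 pos [ 0.6464 -0.0342  0.1869] F [-0.18  0.3   0.69] axes [[-0.01, 0.228, -0.974], [0.003, -0.974, -0.228], [-1.0, -0.005, 0.009]] shift units [-0.04 -3.36 -1.14]
298 [23, 23] [262.84, 204.76] r 0.078 ang 204.2
16 [4, 5] [274.56, 229.25] r 0.1475 ang 205.1
along 0.0782911841858227 off -0.0011551906164338627
along 0.07724877088327396 off -0.0015484854715186076
along 0.08135286554732762 off -0.0014073466608437377
```

View pics/p4.png

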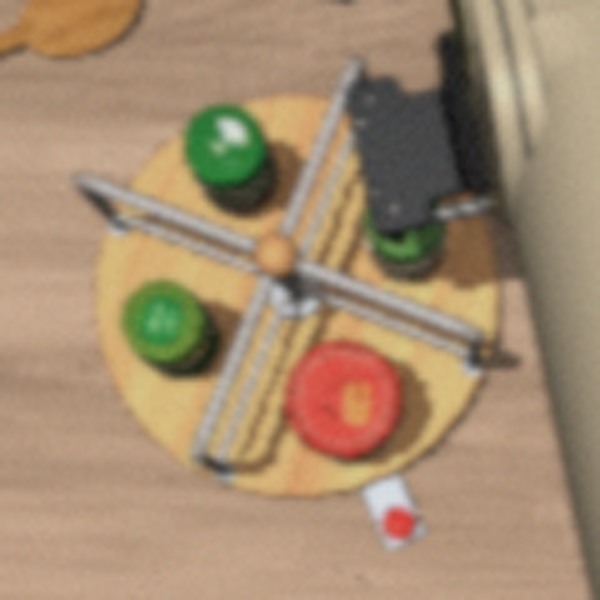

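View pics/side5.png

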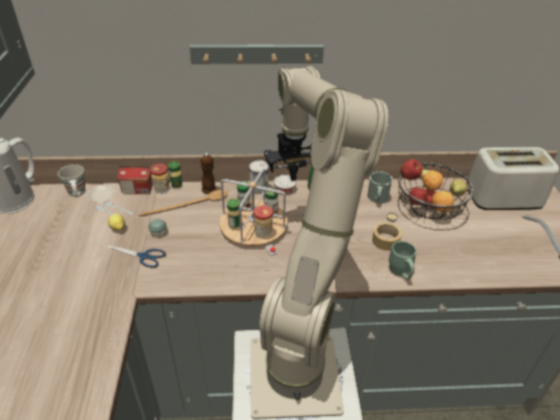

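The first retreat call was refused because I miscounted a row. The second one ran at low height and drew the finger clear. The lid is 1–2 mm off the stud line. I'll lift now.

Call:
{"method": "arm_command", "body": {
  "targets": [0,0,0,-0.6,0,0,0,0,0,0,-0.8,0,0,0,0,0,0,-0.8,0.3,0,0,0,0,0,-0.6,0.6,0.2,0,0,0,0,0,0.8,0.2,0,0,0,0,0,0.8,0.2,0,0,0,0,0,0.8,0.2,0,0,0,0,0,0.4,0.1,0,0,0,0,0,0,0,0,0,0,0,0,0,0,0]
}}

```text
time: 6.57
ee_pos: [0.649, -0.1145, 0.26]
eef_rot: [-0.699, -0.093, 0.704, -0.086]
ft_force: [-0.3, -0.5, -0.8]
width: 0.0004
```

```bash
python3 -c "
from h import *
plan([.655,.054,.188]);look('p5')
cv2.imwrite('pics/side6.png',cv2.resize(camera('side')[140:290,190:450,::-1],(780,450)))
look('p6');print(read_state()['joint_vel'].round(3))"
```

```text
t 6.57 pos [ 0.649  -0.1145  0.26  ] F [-0.32 -0.48 -0.78] axes [[-0.009, 0.251, -0.968], [0.01, -0.968, -0.251], [-1.0, -0.012, 0.006]] shift units [ 2.94 -6.43 -1.94]
300 [23, 23] [262.81, 204.88] r 0.0782 ang 204.0
16 [4, 5] [274.56, 229.25] r 0.1475 ang 205.1
303 [23, 23] [262.91, 204.69] r 0.0779 ang 204.3
16 [4, 5] [274.56, 229.25] r 0.1475 ang 205.1
[-0.    -0.001  0.002 -0.    -0.     0.001  0.002]
```

View pics/side6.png

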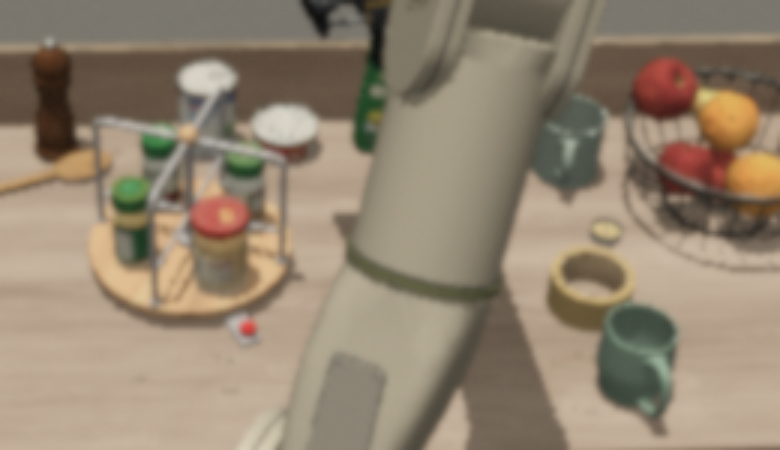

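The picture shows all four jars upright on the tray, with the red-lid jar at (220,240) standing over the stud at (248,328). The arm is clear of everything, so I'm handing in.

```bash
python3 -c "
from bench import *
print(close_job())"
```

```text
the job is handed in; nothing more can be done
None
```

I turned the carousel about 57° anticlockwise by pushing one wire arm with the closed fingertips, and the red-lid jar now stands in front of the red stud. I then drew the arm clear and handed the job in at about 6.6 s; no verdict was reported.

- **Alignment:** the lid sits at 204.0–204.3° about the axis and the stud at 205.1°. That is about 1–1.5 mm sideways, against the 13 mm allowed.
- **Rest:** two looks a moment apart gave the same lid angle to within 0.3°, so the carousel appears still.
- **Jars and surroundings:** the side view showed all four jars upright on the tray, and the tape and mug looked in place. I judged that by eye and did not measure the bystanders; the timer was not in that last picture.
- **Forces:** the wrist readings I took between moves stayed within noise, at about 1 N or less, and nothing suggested contact with a jar. Contact with the wire arm was not measured directly; the carousel turning with the fingertip is the evidence that it was pushed.

One retreat call was refused because I miscounted a row. The next call therefore drew the finger back level with the arms before lifting instead of after. The picture taken after it showed the carousel had not been disturbed.

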